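Put the stray desk supplies back into the organiser set

TASK

Put the four stray desk supplies away where each kind belongs: the highlighter into the empty lane of the tray that already holds a highlighter, the pen into the empty lane of the tray that already holds a pen, the rubber stamp standing on its block in the empty bay beside the ink pad, and the glue stick standing upright in the round cup. Lay the highlighter and the pen flat on the tray floor, and leave the highlighter and the pen that are already in the trays lying in their lanes.

Things in the scene. Friction and masses are not known exactly. Their poses are not given: they have to be found in the camera images.
- highlighter: The stray highlighter: a thick blue marker lying loose left of the trays, in front of the keyboard, 16 (x) x 128 (y, along it) x 17 mm, 20 g, does not roll. Origin: centre of its underside, z up. Grip it across its width at the middle.
- pen: The stray pen: slim blue ballpoint, thinner than the highlighter, lying loose left of the trays, in front of the keyboard, 12 (x) x 145 (y, along it) x 9 mm, 15 g. Origin: centre of its underside, z up. Grip it across its width at the middle with the fingertips just above the desk.
- stamp: The stray rubber stamp standing on its block left of the trays, in front of the keyboard: wooden block 27 (x) x 50 (y) x 18 mm, on it a round wooden knob 28 mm wide up to 68 mm height; about 60 g. Origin: centre of the block's underside, z up through the knob. Grip the knob from above, TCP about 52 mm above the origin.
- glue_stick: The stray glue stick: round white and yellow tube standing left of the trays, in front of the keyboard, 26 mm in diameter, 90 mm high, about 30 g. Origin: centre of its foot, z up. Grip it near its top.
- marker_tray: Grey tray with an orange highlighter in its +x lane (farther from the robot); its -x lane is empty. Fixed; 97 (x) x 167 (y) x 22 mm, floor 6, walls 2.5. Two lanes along y, 44 x 162 mm inside, centre lines at x = -24 and +24 mm, parted by a rib 10 mm above the floor at the ends. Long walls (middle 64 mm) and rib are cut away to the floor for the fingers. Origin: centre of underside, z up.
- pen_tray: Second grey tray, same shape, size and frame as the marker tray, fixed; told apart only by what lies in it: a slim white pen in its -x lane (nearer the robot). Its +x lane is empty, centre line at x = +24 mm, and takes the stray pen. Origin: centre of underside, z up.
- stamp_tray: Grey tray with a flat dark blue ink pad (17 mm high, fixed) in it. Fixed; 97 (x) x 167 (y) x 22 mm outside, floor 6, walls 2.5, no cut-outs. A cross wall 18 mm high parts the ink pad from the empty stamp bay at the +y end: 92 (x) x 45 mm (y) inside, centre at (0, +58 mm). The stamp's block goes in with its long side along the tray's x. Origin: centre of underside, z up.
- glue_cup: Grey round plastic cup on a slightly wider foot, fixed: 50 mm high, 54 mm across outside, 47 mm inside, inner floor 6 mm above the desk. Origin: centre of its underside, z up.
- resting_highlighter: The orange highlighter already lying in the marker tray's +x lane (16 x 128 x 17 mm, loose, 20 g). Origin: centre of its underside; y axis along it. It stays where it is.
- resting_pen: The white pen already lying in the pen tray's -x lane (11 x 145 x 9 mm, loose, 15 g). Origin: centre of its underside; y axis along it. It stays where it is.

How it is judged:
At the end, for the whole second after the job is handed in: Highlighter and pen flat in the empty lanes (middle within 20 mm of the lane's centre line, 18 mm of its middle lengthwise); stamp upright on its bay's floor; glue stick upright (8 degrees) on the cup's floor; the highlighter and pen already in trays still in their lanes; all at rest (x of highlighter in the frame of marker_tray between -0.044 and -0.004 m and y of highlighter in the frame of marker_tray between -0.018 and 0.018 m and angle between highlighter's own y axis and vertical between 1.5 and 1.64 rad and z of each of highlighter, resting_highlighter in the frame of marker_tray below 0.025 m and linear speed of each of highlighter, pen, stamp, glue_stick below 0.02 m/s and x of pen in the frame of pen_tray between 0.004 and 0.044 m and y of pen in the frame of pen_tray between -0.018 and 0.018 m and angle between pen's own y axis and vertical between 1.5 and 1.64 rad and z of each of pen, resting_pen in the frame of pen_tray below 0.018 m and x of stamp in the frame of stamp_tray between -0.034 and 0.034 m and y of stamp in the frame of stamp_tray between 0.043 and 0.073 m and z of stamp in the frame of stamp_tray below 0.009 m and angle between stamp's own z axis and vertical below 0.1 rad and horizontal distance between glue_stick and glue_cup below 0.014 m and z of glue_stick in the frame of glue_cup below 0.01 m and angle between glue_stick's own z axis and vertical below 0.15 rad and x of resting_highlighter in the frame of marker_tray between 0.004 and 0.044 m and x of resting_pen in the frame of pen_tray between -0.044 and -0.004 m); the robot touches nothing.
It fails at once if the highlighter already in the marker tray is pushed or dragged more than 25 mm (distance of resting_highlighter from where it was at the start of the episode above 0.025 m).
It fails at once if the pen already in the pen tray is pushed or dragged more than 25 mm (distance of resting_pen from where it was at the start of the episode above 0.025 m).
It also fails if it takes over 102 s, if anything falls off the work surface, if the arm or the gripper's body presses on something with over 40 N, if the wrist force passes 120 N, or if a joint passes its speed limit or range.

ROBOT

A 7-joint arm with a two-finger parallel gripper is mounted at the origin on a cart in front of the work surface, level with it; the furniture and walls round the work are solid. World frame = base frame: x ahead of the robot, y to its left, z up, the work surface at z = 0. Lengths are in m, angles in rad, forces in N, time in s.
With the tool pointing down it reaches from about 0.425 to 0.975 m from the base axis. Payload 16.7 kg.
Tool frame: the origin (TCP) lies between the finger pads, 19 mm behind the fingertips; this is the grasp point; z points along the fingers, y is the line along which they close (so a half turn about z gives the same grasp; the last joint's range is limited). The gripper opens to 85 mm and grips with 20 to 120 N. Pads are 22 mm wide; open, the fingers measure 114 mm over their backs; the gripper's body (76 mm by 85 mm) begins 54 mm behind the grasp point. The pads swing forward as they close: fully open they stand 13 mm farther back than shut.
Start: joints at [-1.371, 0.426, 0.074, 1.606, -0.034, 1.111, -0.067], TCP at [0.231, 0.634, 0.25] pointing down, gripper open.
Joint ranges: [-2.85, 2.85], [-0.5, 2.14], [-1.23, 1.37], [0.21, 2.46], [-1.02, 4.16], [0.16, 2.05], [-2.73, 2.73]. Speed limits (rad/s): [1.89, 1.89, 2.39, 2.39, 3.01, 3.01, 3.01].

INTERFACE

Orientations are given as [roll, pitch, yaw] about the fixed x, y, z axes, in that order (R = Rz(yaw) Ry(pitch) Rx(roll)).
In Python, from plant import bot gives the robot as it stands.
- The arm moves only by the shell command python3 -m pendant 'ROWS'. ROWS is JSON, a list of rows, each a list of 3 entries, a list of its own where there are three numbers: the finger opening in m, from 0 to 0.0854, then the shift along the tool's x, y, z in m, then the turn, a rotation vector about the tool's x, y, z in degrees. In form: [[hand, [x, y, z], [wx, wy, wz]], ...]. A call has 1 to 10 rows; each row shifts and turns the commanded pose from where the row before left it, along the tool's axes as they then stand; what a row does not reach is not made up. A row lasts 1/10 s, in which the tool goes at most 50 mm and 8.59 degrees, less where a joint would pass 70% of its speed; a pose out of reach is approached as far as the arm can. A call is refused whole if a number of a shift passes 0.05 or a number of a turn 8.59, either way. A call with a gripper value outside its range is refused whole. The fingers move at their own pace and stop on an object; the grip force is fixed at half the most. Time passes only in rows, so rows that do not move let the fingers close. It gives the time, the measured TCP pose, the force, the opening and the grip force at its end, in the units of the state.
- bot.get_obs(): the state, without advancing time (a new reading comes with each control period).
- bot.get_image(name): name is "side" or "top"; returns (picture, depth): 420x560x3 uint8, red, green, blue; 420x560 float32, m along the optical axis (not along the pixel's ray), 0 where there is no reading.
- bot.calibration(name): a dict with "fx", "fy", "cx", "cy" (pixels), "rvec" (rotation vector, rad) and "tvec" (3), from world to camera coordinates, as OpenCV has them. Camera axes: x right, y down, z forward; pixel columns grow to the right and rows downward; lengths in m; the calibration is good to about 2 mm. A picture is of the moment at which its call begins. calibration takes no time and is no camera call.
- bot.sign_off(): hands the job in; it is judged then, once.
Trained networks look in the newest picture that a camera, given by its name, has taken for a name from the list of things; names that differ only in an ending like _2 or _b are one class to them, and where a whole thing is asked for, a point or a joint stands for the part that bears it (a point fixed in the world has none). Each returns a list of dicts, best first, with "confidence" (0 to 1); they miss things now and then, are a little off and sometimes report something else, mostly with a low value. They report only what shows in the picture. A call takes as long as a camera call.
- bot.search_frame(query, camera): "xyz" ([x, y, z] in m, in world coordinates, good to about 4 mm: the middle of the surface that is visible of it).
- bot.trace(query, camera): "pixels" (420x560 bool, what is visible of it).
- bot.mark_of(query, camera): "xyz" ([x, y, z] in m, in world coordinates, good to about 4 mm: a listed point, or the origin of a listed thing).
The state is a dict: "t": time; "joint_positions": joint angles; "qd": joint speeds; "joint_torque": joint torques, N m; "tool_pos": TCP position; "tcp_rot": TCP orientation; "contact_force": force on the tool from outside, world axes, zero at the start; "moment": the same for the moment, N m; "width": opening from 0.0 (shut) to 1.0 (fully open); "finger_force": force on a finger pad.
Only numpy, scipy, OpenCV 4.12 (cv2) and the standard library are available. Lean on these libraries where they do the work, as an engineer would, in place of code of your own. Each camera call takes 0.05 s, during which the arm holds its last target. There are 200 camera calls.

## Working session

There is one attempt and no reset: what is moved stays moved. The work goes in short steps, Python scripts to look and compute and a shell command to move; the robot and the scene stay as the last step left them, time stands still between calls to the robot, and variables do not carry over. Pictures are saved under pics/ and viewed, at most 14 in all, crops included, and the job is handed in when it is done.

```bash
mkdir -p pics; ls; python3 - <<'E'
from plant import bot
import cv2
o=bot.get_obs(); print({k:(o[k]) for k in('t','tool_pos','tcp_rot','width')})
for c in('top','side'):
    im,d=bot.get_image(c); cv2.imwrite(f'pics/{c}0.png',im[:,:,::-1])
    print(c,bot.calibration(c))
    for q in 'highlighter pen stamp glue_stick marker_tray pen_tray stamp_tray glue_cup resting_highlighter resting_pen'.split():
        print(q,[( [round(float(v),3) for v in r['xyz']],round(r['confidence'],2)) for r in bot.mark_of(q,c)][:3])
E
```

```text
pics
{'t': 0.0, 'tool_pos': array([0.2305916 , 0.63397738, 0.24933594]), 'tcp_rot': array([-3.14032969e+00,  9.98111213e-05,  2.79275602e+00]), 'width': 0.9986653662037964}
top {'fx': 478.08424678377565, 'fy': 478.08424678377565, 'cx': 285.3759815015936, 'cy': 208.69296919951108, 'rvec': array([ 2.18746717, -2.15408776,  0.15852508]), 'tvec': array([0.02924343, 0.51180602, 1.02709823])}
highlighter [([0.558, 0.339, 0.0], 0.81)]
pen [([0.432, 0.32, -0.002], 0.61), ([0.561, 0.339, -0.0], 0.41)]
stamp [([0.559, 0.338, 0.004], 0.63), ([0.542, 0.155, 0.003], 0.59)]
glue_stick [([0.438, 0.17, -0.002], 0.63)]
marker_tray [([0.431, -0.229, 0.002], 0.71), ([0.595, -0.028, 0.005], 0.54)]
pen_tray [([0.45, -0.035, -0.004], 0.81)]
stamp_tray [([0.595, -0.025, 0.003], 0.67)]
glue_cup [([0.608, -0.24, 0.004], 0.79)]
resting_highlighter [([0.458, -0.233, 0.009], 0.76)]
resting_pen [([0.426, -0.039, 0.006], 0.61)]
side {'fx': 426.5756737498876, 'fy': 426.5756737498876, 'cx': 277.39656198937877, 'cy': 212.47738170816007, 'rvec': array([ 2.06531355,  0.08466615, -0.04092831]), 'tvec': array([-0.53606139,  0.02511796,  0.90908321])}
highlighter [([0.555, 0.339, 0.004], 0.5)]
pen [([0.428, 0.318, -0.001], 0.5)]
stamp [([0.543, 0.15, -0.002], 0.88)]
glue_stick [([0.44, 0.17, -0.003], 0.84)]
marker_tray [([0.431, -0.232, -0.002], 0.82)]
pen_tray [([0.453, -0.031, 0.002], 0.73)]
stamp_tray [([0.593, -0.026, 0.002], 0.59)]
glue_cup [([0.607, -0.238, 0.003], 0.72), ([0.556, 0.336, -0.002], 0.24)]
resting_highlighter [([0.463, -0.24, 0.004], 0.85), ([0.593, -0.026, -0.0], 0.25)]
resting_pen [([0.544, 0.153, -0.002], 0.7), ([0.428, -0.037, 0.005], 0.65), ([0.595, -0.029, 0.003], 0.48)]
```

View pics/top0.png

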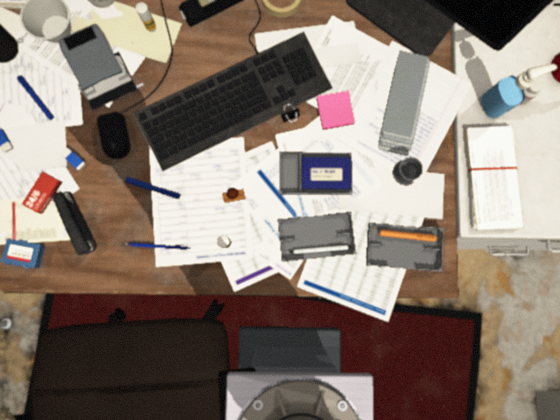

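View pics/side0.png

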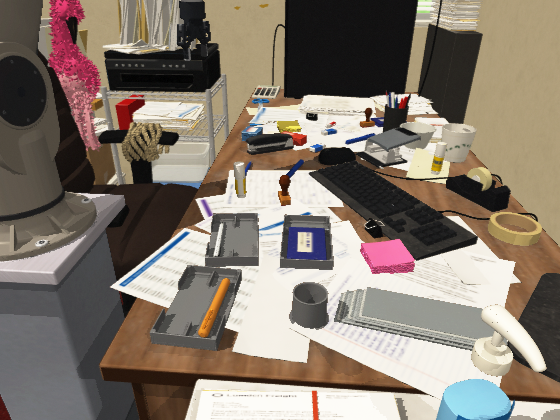

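```bash
cat > h.py <<'E'
from plant import bot
import cv2,numpy as np
def pts(c,m,d):
    k=bot.calibration(c); R=cv2.Rodrigues(k['rvec'])[0]
    m=m&(d>0); v,u=np.nonzero(m); z=d[m]
    P=np.stack([(u-k['cx'])/k['fx']*z,(v-k['cy'])/k['fy']*z,z],1)
    return (P-k['tvec'])@R
def rect(P):
    (c,s,a)=cv2.minAreaRect((P[:,:2]*1000).astype(np.float32))
    b=cv2.boxPoints((c,s,a)); e=[b[1]-b[0],b[2]-b[1]]; L=max(e,key=np.linalg.norm)
    ang=np.degrees(np.arctan2(L[1],L[0]))%180
    return np.round(c,1),np.round(s,1),round(float(ang),1)
E
python3 - <<'E'
from h import *
im,d=bot.get_image('top')
for q in 'highlighter pen stamp glue_stick marker_tray pen_tray stamp_tray glue_cup resting_highlighter resting_pen'.split():
    for r in bot.trace(q,'top')[:2]:
        P=pts('top',r['pixels'],d)
        print(q,round(r['confidence'],2),*rect(P),'med',np.round(np.median(P,0),3),'zmax',np.percentile(P[:,2],98).round(3))
E
```

```text
highlighter 0.86 [556.6 333.8] [123.4  14.4] 72.4 med [0.555 0.332 0.015] zmax 0.019
pen 0.73 [427.8 316.2] [127.8  10.9] 86.9 med [0.427 0.31  0.008] zmax 0.013
stamp 0.79 [541.1 152.6] [23.9 47.6] 103.7 med [0.539 0.15  0.021] zmax 0.069
glue_stick 0.58 [435.8 165.7] [23.9 22.8] 67.7 med [0.435 0.164 0.088] zmax 0.092
marker_tray 0.78 [ 433.3 -231. ] [169.   97.3] 86.1 med [ 0.426 -0.232  0.006] zmax 0.022
pen_tray 0.8 [452.9 -32.5] [ 96.6 166.4] 96.8 med [ 0.457 -0.031  0.006] zmax 0.022
stamp_tray 0.91 [600.1 -31.6] [106.4 172.4] 90.9 med [ 0.595 -0.029  0.02 ] zmax 0.026
stamp_tray 0.65 [541.2 153.6] [24.7 50. ] 104.1 med [0.538 0.151 0.021] zmax 0.069
glue_cup 0.78 [ 602.4 -237.1] [54.1 56.2] 178.7 med [ 0.605 -0.241  0.014] zmax 0.051
resting_highlighter 0.58 [ 458.7 -236.8] [126.7  14.8] 84.8 med [ 0.458 -0.235  0.02 ] zmax 0.025
resting_pen 0.76 [425.2 -43.2] [ 10.  123.8] 96.5 med [ 0.424 -0.042  0.014] zmax 0.017
resting_pen 0.22 [598.5 -30.9] [104.9 172.9] 92.1 med [ 0.596 -0.029  0.02 ] zmax 0.026
```

The top view is oriented with +x up and +y left. The highlighter is at about (153,187), the pen at (157,245), the stamp at (233,195) and the glue stick at (224,241). The pen tray is at (316,236), the marker tray at (404,246), the stamp tray with its bay on the left at (316,172), and the cup at (407,170). Next I'll refine the pen and the tray orientations.

```bash
python3 - <<'E'
from h import *
im,d=bot.get_image('top')
hsv=cv2.cvtColor(im,cv2.COLOR_RGB2HSV)
def win(u0,u1,v0,v1):
    m=np.zeros(d.shape,bool); m[v0:v1,u0:u1]=1; return m
blue=(hsv[...,0]>95)&(hsv[...,0]<135)&(hsv[...,1]>90)
for n,w in (('pen',win(115,200,232,258)),('hl',win(118,190,172,205))):
    P=pts('top',blue&w,d); print(n,len(P),*rect(P),'z',np.median(P[:,2]).round(4))
    print('  uv',[ (a.min(),a.max()) for a in np.nonzero(blue&w)[::-1]])
A=pts('top',np.ones_like(d,bool)&(d>0),d)
# tray rims by height
for n,c in (('marker',(.433,-.231)),('pen',(.453,-.032)),('stamp',(.596,-.029))):
    s=(abs(A[:,0]-c[0])<.062)&(abs(A[:,1]-c[1])<.1)&(A[:,2]>.012)&(A[:,2]<.03)
    print(n,s.sum(),*rect(A[s]))
for n,c,h in (('cup',(.603,-.238),(.04,.06)),('glue',(.436,.166),(.08,.1)),('knob',(.541,.152),(.055,.08))):
    s=(np.hypot(A[:,0]-c[0],A[:,1]-c[1])<.045)&(A[:,2]>h[0])&(A[:,2]<h[1])
    print(n,s.sum(),*rect(A[s]),A[s].mean(0).round(4))
s=(np.hypot(A[:,0]-.541,A[:,1]-.152)<.05)&(A[:,2]>.011)&(A[:,2]<.025);print('block',*rect(A[s]))
r=bot.get_image('side')
E
```

```text
pen 152 [426.2 321. ] [125.3   8.1] 86.5 z 0.0085
  uv [(np.int64(129), np.int64(185)), (np.int64(243), np.int64(248))]
hl 259 [556.7 336. ] [124.9  13.1] 73.2 z 0.0144
  uv [(np.int64(126), np.int64(179)), (np.int64(177), np.int64(197))]
marker 748 [ 433.1 -231.5] [169.   96.9] 86.3
pen 489 [453.  -33.1] [ 97.  167.4] 96.9
stamp 1964 [596.7 -30.5] [ 98.2 166.2] 90.7
cup 159 [ 604.4 -238.3] [52.6 52.2] 50.6 [ 0.6053 -0.2389  0.048 ]
glue 121 [433.8 166.9] [22.9 24.3] 91.7 [0.4338 0.1673 0.0882]
knob 112 [540.9 154.3] [23.9 24.4] 92.3 [0.5402 0.1532 0.0644]
block [551.2 156.1] [44.2 50.1] 103.8
```

```bash
python3 - <<'E'
from h import *
im,d=bot.get_image('top')
cv2.imwrite('pics/c1.png',cv2.resize(im[165:260,110:260,::-1],None,fx=5,fy=5,interpolation=cv2.INTER_CUBIC))
E
```

```text
(no output)
```

View pics/c1.png

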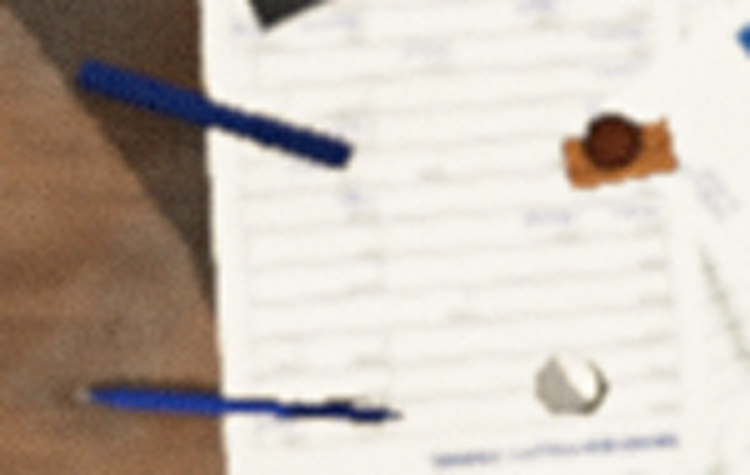

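The crop shows the highlighter from crop px (80,75) to (350,155), and the pen from (75,395) to (400,412) with its middle at (0.427,0.320). The stamp knob is at (612,140) and the glue stick at (570,384). I'll turn the wrist first.

```bash
cat > to.py <<'E'
import sys
from h import *
from scipy.spatial.transform import Rotation as Ro
x,y,z,yaw=map(float,sys.argv[1:5])
o=bot.get_obs(); R=Ro.from_euler('xyz',o['tcp_rot'])
T=Ro.from_euler('xyz',[np.pi,0,np.radians(yaw)])
print('t',round(o['t'],2),'at',o['tool_pos'].round(4),np.degrees(o['tcp_rot']).round(1),'w',round(o['width'],2),'F',np.round(o['finger_force'],1))
print('shift',R.inv().apply(np.array([x,y,z])-o['tool_pos']).round(4),'turn',np.degrees((R.inv()*T).as_rotvec()).round(1),'shift after turn',T.inv().apply(np.array([x,y,z])-o['tool_pos']).round(4))
E
python3 -m pendant '[[0.045,[0,0,0.01],[0,0,8.5]],[0.045,[0,0,0.01],[0,0,8.5]],[0.045,[0,0,0.01],[0,0,8.5]],[0.045,[0,0,0.01],[0,0,8.5]],[0.045,[0,0,0.01],[0,0,8.5]],[0.045,[0,0,0.01],[0,0,8.5]],[0.045,[0,0,0.01],[0,0,8.5]],[0.045,[0,0,0.01],[0,0,8.5]],[0.045,[0,0,0],[0,0,8.5]],[0.045,[0,0,0],[0,0,8.5]]]'
python3 to.py .556 .335 .08 73
```

```text
t: 2.8
tool_pos: [0.2306, 0.6342, 0.1697]
tcp_rot: [-3.142, 0.001, 1.303]
contact_force: [-0.7, 0.1, -0.5]
width: 0.526
finger_force: 0.0
t 2.8 at [0.2306 0.6342 0.1697] [-180.     0.    74.7] w 0.53 F 0.0
shift [-0.2025  0.3929  0.0898] turn [0.  0.  1.7] shift after turn [-0.191   0.3987  0.0897]
```

```bash

python3 -m pendant '[[0.045,[-0.019,0.04,0.009],[0,0,1.7]],[0.045,[-0.019,0.04,0.009],[0,0,0]],[0.045,[-0.019,0.04,0.009],[0,0,0]],[0.045,[-0.019,0.04,0.009],[0,0,0]],[0.045,[-0.019,0.04,0.009],[0,0,0]],[0.045,[-0.019,0.04,0.009],[0,0,0]],[0.045,[-0.019,0.04,0.009],[0,0,0]],[0.045,[-0.019,0.04,0.009],[0,0,0]],[0.045,[-0.019,0.04,0.009],[0,0,0]],[0.045,[-0.02,0.039,0.009],[0,0,0]]]'
python3 to.py .556 .335 .022 73
```

```text
t: 3.8
tool_pos: [0.5602, 0.3367, 0.0797]
tcp_rot: [3.141, -0.0, 1.28]
contact_force: [-0.2, 0.7, 0.6]
width: 0.529
finger_force: 0.0
t 3.8 at [0.5602 0.3367 0.0797] [180.   -0.   73.3] w 0.53 F 0.0
shift [-0.0028 -0.0036  0.0577] turn [ 0.  -0.   0.3] shift after turn [-0.0028 -0.0035  0.0577]
```

```bash

python3 -m pendant '[[0.045,[-0.003,-0.004,0.02],[0,0,0]],[0.045,[0,0,0.02],[0,0,0]],[0.045,[0,0,0.016],[0,0,0]],[0.045,[0,0,0],[0,0,0]],[0,[0,0,0],[0,0,0]],[0,[0,0,0],[0,0,0]],[0,[0,0,0],[0,0,0]],[0,[0,0,0],[0,0,0]],[0,[0,0,0],[0,0,0]],[0,[0,0,0],[0,0,0]]]'
python3 -m pendant '[[0,[0,0,-0.02],[0,0,0]],[0,[0,0,-0.03],[0,0,0]],[0,[0,0,-0.04],[0,0,0]],[0,[0,0,-0.04],[0,0,0]],[0,[0,0,0],[0,0,0]]]'
python3 to.py .409 -.230 .15 86.3
```

```text
t: 4.8
tool_pos: [0.5548, 0.3366, 0.0252]
tcp_rot: [3.141, -0.001, 1.28]
contact_force: [-0.8, 0.1, 7.5]
width: 0.158
finger_force: 59.4
t: 5.3
tool_pos: [0.5566, 0.3374, 0.16]
tcp_rot: [3.137, -0.007, 1.279]
contact_force: [0.3, 1.0, -0.2]
width: 0.157
finger_force: 58.6
t 5.3 at [0.5566 0.3374 0.16  ] [179.7  -0.4  73.3] w 0.16 F 58.6
shift [-0.5859  0.0216  0.006 ] turn [  0.3  -0.4 -13. ] shift after turn [-0.5757 -0.1107  0.01  ]
```

```bash

python3 -m pendant '[[0,[0,0,0],[0,0,-6.5]],[0,[0,0,0],[0,0,-6.5]],[0,[-0.048,-0.009,0],[0,0,0]],[0,[-0.048,-0.009,0],[0,0,0]],[0,[-0.048,-0.009,0],[0,0,0]],[0,[-0.048,-0.009,0],[0,0,0]],[0,[-0.048,-0.009,0],[0,0,0]],[0,[-0.048,-0.009,0],[0,0,0]],[0,[-0.048,-0.009,0],[0,0,0]],[0,[-0.048,-0.009,0],[0,0,0]]]'
python3 -m pendant '[[0,[-0.048,-0.009,0],[0,0,0]],[0,[-0.048,-0.009,0],[0,0,0]],[0,[-0.048,-0.009,0],[0,0,0]],[0,[-0.045,-0.009,0.01],[0,0,0]],[0,[0,0,0],[0,0,0]],[0,[0,0,0],[0,0,0]]]'
python3 to.py .409 -.230 .08 86.3
python3 - <<'E'
from h import *
im,d=bot.get_image('top');cv2.imwrite('pics/a1.png',im[100:300,200:480,::-1].repeat(2,0).repeat(2,1))
E
```

```text
t: 6.3
tool_pos: [0.457, -0.0441, 0.1544]
tcp_rot: [3.141, -0.001, 1.507]
contact_force: [1.6, -0.2, -0.6]
width: 0.161
finger_force: 58.7
t: 6.9
tool_pos: [0.409, -0.2298, 0.144]
tcp_rot: [-3.142, 0.0, 1.504]
contact_force: [0.7, 0.6, -0.2]
width: 0.159
finger_force: 58.7
t 6.9 at [ 0.409  -0.2298  0.144 ] [-180.     0.    86.1] w 0.16 F 58.7
shift [-0.0002 -0.      0.064 ] turn [-0.   0.  -0.2] shift after turn [-0.0002 -0.      0.064 ]
```

View pics/a1.png

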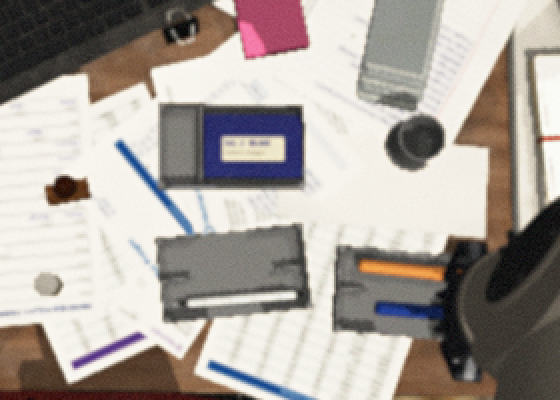

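The blue highlighter is in the gripper, lying over the lower (−x) lane, around crop px (375–440,310). The orange highlighter is undisturbed. Now to lower it.

```bash

python3 -m pendant '[[0,[0,0,0.03],[0,0,0]],[0,[0,0,0.03],[0,0,0]],[0,[0,0,0.03],[0,0,0]],[0,[0,0,0.012],[0,0,0]],[0,[0,0,0.008],[0,0,0]],[0,[0,0,0],[0,0,0]],[0,[0,0,0],[0,0,0]]]'
```

```text
t: 7.65
tool_pos: [0.4102, -0.2289, 0.0349]
tcp_rot: [3.14, 0.0, 1.507]
contact_force: [0.1, -0.3, 0.0]
width: 0.156
finger_force: 58.7
```

```bash

python3 -m pendant '[[0,[0,0,0.003],[0,0,0]],[0,[0,0,0],[0,0,0]],[0.036,[0,0,0],[0,0,0]],[0.036,[0,0,0],[0,0,0]],[0.036,[0,0,0],[0,0,0]],[0.036,[0,0,0],[0,0,0]],[0.036,[0,0,-0.02],[0,0,0]],[0.036,[0,0,-0.03],[0,0,0]],[0.036,[0,0,-0.04],[0,0,0]],[0.036,[0,0,-0.04],[0,0,0]]]'
python3 to.py .427 .320 .16 86.5
```

```text
t: 8.65
tool_pos: [0.4089, -0.229, 0.1621]
tcp_rot: [-3.14, 0.0, 1.506]
contact_force: [1.7, 0.8, 0.0]
width: 0.422
finger_force: 0.0
t 8.65 at [ 0.4089 -0.229   0.1621] [-179.9    0.    86.3] w 0.42 F 0.0
shift [ 0.549  -0.0176  0.002 ] turn [-0.1  0.  -0.2] shift after turn [ 0.549  -0.0155  0.0021]
```

Go to the pen, raised above the glue stick, and check the highlighter from above on the way.

```bash

python3 -m pendant '[[0.036,[0.049,-0.0015,0],[0,0,0]],[0.036,[0.05,-0.0015,0],[0,0,0]],[0.036,[0.05,-0.0015,0],[0,0,0]],[0.036,[0.05,-0.0015,0],[0,0,0]],[0.036,[0.05,-0.0015,0],[0,0,0]],[0.036,[0.05,-0.0015,0],[0,0,0]],[0.036,[0.05,-0.0015,0],[0,0,0]],[0.036,[0.05,-0.0015,0],[0,0,0]],[0.036,[0.05,-0.0015,0],[0,0,0]],[0.036,[0.05,-0.0015,0],[0,0,0]]]'
python3 -m pendant '[[0.036,[0.05,-0.002,0],[0,0,0]],[0.036,[0,0,0.02],[0,0,0]],[0.036,[0,0,0.03],[0,0,0]],[0.036,[0,0,0.03],[0,0,0]],[0.036,[0,0,0],[0,0,0]],[0.036,[0,0,0],[0,0,0]]]'
python3 to.py .427 .320 .023 86.5
python3 - <<'E'
from h import *
im,d=bot.get_image('top')
for q in ('highlighter','resting_highlighter'):
    for r in bot.trace(q,'top')[:2]:
        P=pts('top',r['pixels'],d); print(q,round(r['confidence'],2),*rect(P),np.median(P,0).round(3))
E
```

```text
t: 9.65
tool_pos: [0.4263, 0.272, 0.1611]
tcp_rot: [3.142, -0.0, 1.507]
contact_force: [1.3, -1.1, -0.0]
width: 0.426
finger_force: 0.0
t: 10.25
tool_pos: [0.428, 0.3196, 0.0813]
tcp_rot: [-3.141, 0.001, 1.506]
contact_force: [-0.1, 0.0, 0.2]
width: 0.422
finger_force: 0.0
t 10.25 at [0.428  0.3196 0.0813] [-1.80e+02  1.00e-01  8.63e+01] w 0.42 F 0.0
shift [ 0.0004 -0.001   0.0583] turn [-0.   0.1 -0.2] shift after turn [ 0.0004 -0.001   0.0583]
highlighter 0.73 [ 410.  -227.6] [127.3  15.8] 87.1 [ 0.41  -0.226  0.02 ]
resting_highlighter 0.79 [ 459.3 -236.7] [126.2  15.1] 84.3 [ 0.458 -0.244  0.02 ]
resting_highlighter 0.55 [426.2 289.8] [75.5 10.5] 87.5 [0.426 0.29  0.008]
```

```bash

python3 -m pendant '[[0.036,[0,-0.001,0.03],[0,0,0]],[0.036,[0,0,0.02],[0,0,0]],[0.036,[0,0,0.009],[0,0,0]],[0.036,[0,0,0],[0,0,0]],[0,[0,0,0],[0,0,0]],[0,[0,0,0],[0,0,0]],[0,[0,0,0],[0,0,0]],[0,[0,0,0],[0,0,0]],[0,[0,0,0],[0,0,0]],[0,[0,0,0],[0,0,0]]]'
python3 -m pendant '[[0,[0,0,-0.02],[0,0,0]],[0,[0,0,-0.03],[0,0,0]],[0,[0,0,-0.04],[0,0,0]],[0,[0,0,-0.045],[0,0,0]],[0,[0,0,0],[0,0,0]]]'
python3 to.py .4768 -.0296 .158 96.9
```

```text
t: 11.4
tool_pos: [0.4275, 0.3204, 0.0233]
tcp_rot: [3.14, -0.001, 1.506]
contact_force: [-0.1, -1.1, 7.0]
width: 0.074
finger_force: 58.9
t: 11.9
tool_pos: [0.4292, 0.3217, 0.1631]
tcp_rot: [3.136, -0.007, 1.506]
contact_force: [0.4, 0.4, -0.0]
width: 0.072
finger_force: 58.6
t 11.9 at [0.4292 0.3217 0.1631] [179.7  -0.4  86.3] w 0.07 F 58.6
shift [-0.3475  0.0702  0.003 ] turn [  0.4  -0.4 -10.6] shift after turn [-0.3544  0.005   0.0051]
```

```bash

python3 -m pendant '[[0,[0,0,0],[0,0,-5.3]],[0,[0,0,0],[0,0,-5.3]],[0,[-0.044,0,0],[0,0,0]],[0,[-0.044,0.001,0],[0,0,0]],[0,[-0.044,0.001,0],[0,0,0]],[0,[-0.044,0.001,0],[0,0,0]],[0,[-0.044,0.001,0],[0,0,0]],[0,[-0.044,0.001,0],[0,0,0]],[0,[-0.044,0,0],[0,0,0]],[0,[-0.044,0,0],[0,0,0]]]'
python3 -m pendant '[[0,[0,0,0.01],[0,0,0]],[0,[0,0,0.02],[0,0,0]],[0,[0,0,0],[0,0,0]]]'
python3 to.py .4768 -.0296 .032 96.9
python3 - <<'E'
from h import *
im,d=bot.get_image('top');cv2.imwrite('pics/a2.png',im[100:300,100:380,::-1].repeat(2,0).repeat(2,1))
im,d=bot.get_image('side');cv2.imwrite('pics/a2s.png',im[150:330,100:380,::-1].repeat(2,0).repeat(2,1))
E
```

```text
t: 12.9
tool_pos: [0.4743, -0.0306, 0.1578]
tcp_rot: [3.14, -0.0, 1.692]
contact_force: [0.8, 0.7, -0.3]
width: 0.073
finger_force: 58.7
t: 13.2
tool_pos: [0.4732, -0.029, 0.1259]
tcp_rot: [-3.139, 0.0, 1.691]
contact_force: [-0.5, -0.0, 1.3]
width: 0.075
finger_force: 58.7
t 13.2 at [ 0.4732 -0.029   0.1259] [-179.9    0.    96.9] w 0.08 F 58.7
shift [-0.001   0.0037  0.0939] turn [-0.1  0.  -0. ] shift after turn [-0.001   0.0035  0.0939]
```

View pics/a2s.png

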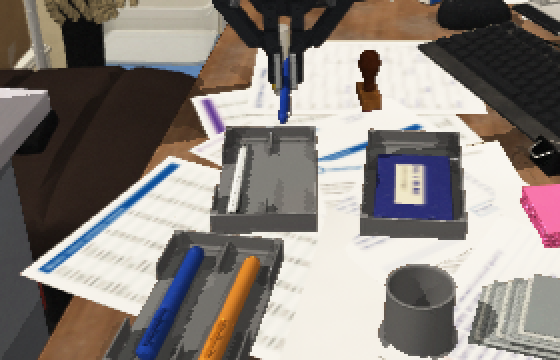

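The pen is held at (285,90) in the crop, lined up with the pen tray. The blue highlighter lies in its lane at (170,300). Lowering the pen now.

```bash

python3 -m pendant '[[0,[-0.001,0.0035,0.03],[0,0,0]],[0,[0,0,0.03],[0,0,0]],[0,[0,0,0.02],[0,0,0]],[0,[0,0,0.01],[0,0,0]],[0,[0,0,0.005],[0,0,0]],[0,[0,0,0],[0,0,0]],[0,[0,0,0],[0,0,0]]]'
```

```text
t: 14.0
tool_pos: [0.4784, -0.0294, 0.0329]
tcp_rot: [3.14, -0.0, 1.691]
contact_force: [0.0, 0.8, -0.0]
width: 0.076
finger_force: 58.7
```

```bash

python3 -m pendant '[[0,[0,0,0.003],[0,0,0]],[0,[0,0,0],[0,0,0]],[0.032,[0,0,0],[0,0,0]],[0.032,[0,0,0],[0,0,0]],[0.032,[0,0,0],[0,0,0]],[0.032,[0,0,0],[0,0,0]],[0.032,[0,0,-0.02],[0,0,0]],[0.032,[0,0,-0.03],[0,0,0]],[0.032,[0,0,-0.04],[0,0,0]],[0.032,[0,0,-0.04],[0,0,0]]]'
python3 to.py .541 .154 .16 104
```

```text
t: 15.0
tool_pos: [0.4774, -0.0297, 0.1602]
tcp_rot: [-3.14, 0.0, 1.691]
contact_force: [0.5, 0.9, 0.4]
width: 0.376
finger_force: 0.0
t 15.0 at [ 0.4774 -0.0297  0.1602] [-179.9    0.    96.9] w 0.38 F 0.0
shift [ 0.1748  0.0852 -0.    ] turn [-0.1  0.  -7.1] shift after turn [0.1629 0.1062 0.0002]
```

```bash

python3 -m pendant '[[0.055,[0.044,0.021,0],[0,0,0]],[0.055,[0.044,0.021,0],[0,0,0]],[0.055,[0.044,0.021,0],[0,0,0]],[0.055,[0.043,0.022,0],[0,0,0]],[0.055,[0,0,0],[0,0,0]],[0.055,[0,0,0.03],[0,0,0]],[0.055,[0,0,0],[0,0,0]]]'
python3 to.py .541 .154 .052 96.9
python3 - <<'E'
from h import *
im,d=bot.get_image('top')
for q in ('pen','resting_pen'):
    for r in bot.trace(q,'top')[:2]:
        P=pts('top',r['pixels'],d); print(q,round(r['confidence'],2),*rect(P),np.median(P,0).round(3))
E
```

```text
t: 15.7
tool_pos: [0.5394, 0.1542, 0.1264]
tcp_rot: [-3.137, 0.002, 1.692]
contact_force: [-0.2, 0.4, -0.0]
width: 0.643
finger_force: 0.0
t 15.7 at [0.5394 0.1542 0.1264] [-1.798e+02  1.000e-01  9.700e+01] w 0.64 F 0.0
shift [-0.0003  0.0019  0.0744] turn [-0.2  0.1  0.1] shift after turn [-0.0004  0.0016  0.0744]
pen 0.63 [479.3 -34. ] [ 11.2 129.6] 96.9 [ 0.478 -0.037  0.014]
resting_pen 0.71 [424.7 -39.9] [ 11.5 126.3] 97.4 [ 0.424 -0.042  0.013]
```

```bash

python3 -m pendant '[[0.055,[0,0.0015,0.03],[0,0,0]],[0.055,[0,0,0.03],[0,0,0]],[0.055,[0,0,0.012],[0,0,0]],[0.055,[0,0,0],[0,0,0]],[0,[0,0,0],[0,0,0]],[0,[0,0,0],[0,0,0]],[0,[0,0,0],[0,0,0]],[0,[0,0,0],[0,0,0]],[0,[0,0,0],[0,0,0]],[0,[0,0,0],[0,0,0]]]'
python3 -m pendant '[[0,[0,0,-0.02],[0,0,0]],[0,[0,0,-0.03],[0,0,0]],[0,[0,0,-0.03],[0,0,0]],[0,[0,0,0],[0,0,0]]]'
python3 to.py .5958 .0275 .14 174
```

```text
t: 16.85
tool_pos: [0.5436, 0.155, 0.0587]
tcp_rot: [3.139, -0.001, 1.691]
contact_force: [-1.7, -0.9, 10.5]
width: 0.275
finger_force: 58.3
t: 17.25
tool_pos: [0.5448, 0.1553, 0.1415]
tcp_rot: [3.135, -0.002, 1.691]
contact_force: [0.6, -0.7, -0.7]
width: 0.276
finger_force: 59.2
t 17.25 at [0.5448 0.1553 0.1415] [ 1.796e+02 -1.000e-01  9.690e+01] w 0.28 F 59.2
shift [-0.133   0.0353  0.0014] turn [  0.4   0.1 -77.1] shift after turn [-0.0641 -0.1217  0.0015]
```

```bash

python3 -m pendant '[[0,[0,0,0],[0,0,-7.7]],[0,[0,0,0],[0,0,-7.7]],[0,[0,0,0],[0,0,-7.7]],[0,[0,0,0],[0,0,-7.7]],[0,[0,0,0],[0,0,-7.7]],[0,[0,0,0],[0,0,-7.7]],[0,[0,0,0],[0,0,-7.7]],[0,[0,0,0],[0,0,-7.7]],[0,[0,0,0],[0,0,-7.7]],[0,[0,0,0],[0,0,-7.7]]]'
python3 to.py .5958 .0275 .12 174
python3 - <<'E'
from h import *
im,d=bot.get_image('side');cv2.imwrite('pics/a3s.png',im[130:290,150:370,::-1].repeat(3,0).repeat(3,1))
im,d=bot.get_image('top');cv2.imwrite('pics/a3.png',im[100:300,200:480,::-1].repeat(2,0).repeat(2,1))
E
```

```text
t: 18.25
tool_pos: [0.5427, 0.1547, 0.1374]
tcp_rot: [3.141, 0.001, 3.041]
contact_force: [-0.0, -0.7, -0.0]
width: 0.271
finger_force: 59.2
t 18.25 at [0.5427 0.1547 0.1374] [180.    0.  174.2] w 0.27 F 59.2
shift [-0.0656 -0.1212  0.0174] turn [0.  0.  0.2] shift after turn [-0.0661 -0.1209  0.0174]
```

View pics/a3s.png

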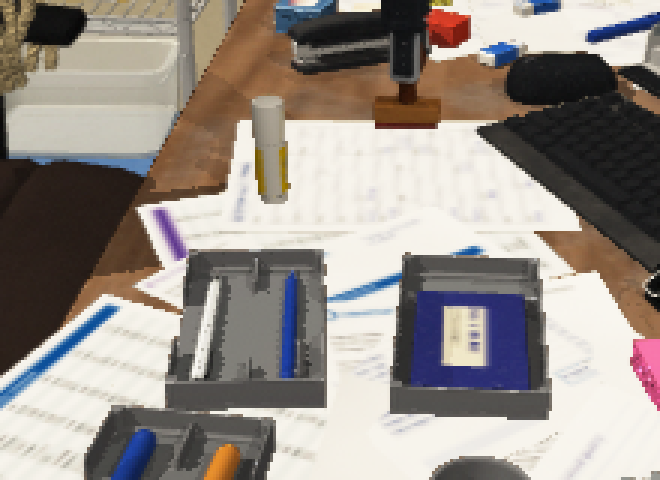

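The stamp is held upright with a level block at (405,110), its long side along x. Both pens lie flat in the pen tray.

```bash

python3 -m pendant '[[0,[-0.022,-0.04,0],[0,0,0]],[0,[-0.022,-0.04,0],[0,0,0]],[0,[-0.022,-0.041,0],[0,0,0]],[0,[0,0,0.02],[0,0,0]],[0,[0,0,0.02],[0,0,0]],[0,[0,0,0],[0,0,0]]]'
python3 to.py .5958 .0275 .065 174
python3 - <<'E'
from h import *
im,d=bot.get_image('side')
for r in bot.mark_of('stamp','side')[:2]: print(r)
for r in bot.trace('stamp','side')[:1]:
    P=pts('side',r['pixels'],d); print(len(P),np.percentile(P,[3,50,97],axis=0).round(3))
E
```

```text
t: 18.95
tool_pos: [0.5941, 0.027, 0.095]
tcp_rot: [-3.141, -0.003, 3.031]
contact_force: [-0.1, -0.1, -0.1]
width: 0.272
finger_force: 59.2
t 18.95 at [0.5941 0.027  0.095 ] [-179.9   -0.2  173.7] w 0.27 F 59.2
shift [-0.0017  0.0008  0.03  ] turn [-0.1 -0.2 -0.3] shift after turn [-0.0017  0.0007  0.03  ]
{'xyz': [0.5933, 0.0192, 0.0354], 'confidence': 0.68}
{'xyz': [0.6059, -0.2406, 0.0024], 'confidence': 0.17}
276 [[0.573 0.012 0.041]
 [0.595 0.016 0.054]
 [0.616 0.033 0.065]]
```

```bash

python3 -m pendant '[[0,[-0.001,-0.001,0.012],[0,0,0]],[0,[0,0,0.012],[0,0,0]],[0,[0,0,0.005],[0,0,0]],[0,[0,0,0],[0,0,0]],[0,[0,0,0],[0,0,0]]]'
```

```text
t: 19.6
tool_pos: [0.5963, 0.0262, 0.0679]
tcp_rot: [-3.141, -0.0, 3.035]
contact_force: [0.2, 0.3, 0.0]
width: 0.275
finger_force: 59.2
```

```bash

python3 -m pendant '[[0,[0,0,0.002],[0,0,0]],[0,[0,0,0],[0,0,0]],[0,[0,0,0],[0,0,0]]]'
python3 - <<'E'
from h import *
im,d=bot.get_image('side');cv2.imwrite('pics/a4s.png',im[160:290,180:370,::-1].repeat(4,0).repeat(4,1))
E
```

```text
t: 19.9
tool_pos: [0.5964, 0.0263, 0.0662]
tcp_rot: [3.142, 0.0, 3.035]
contact_force: [0.7, -0.1, 0.4]
width: 0.277
finger_force: 59.2
```

View pics/a4s.png

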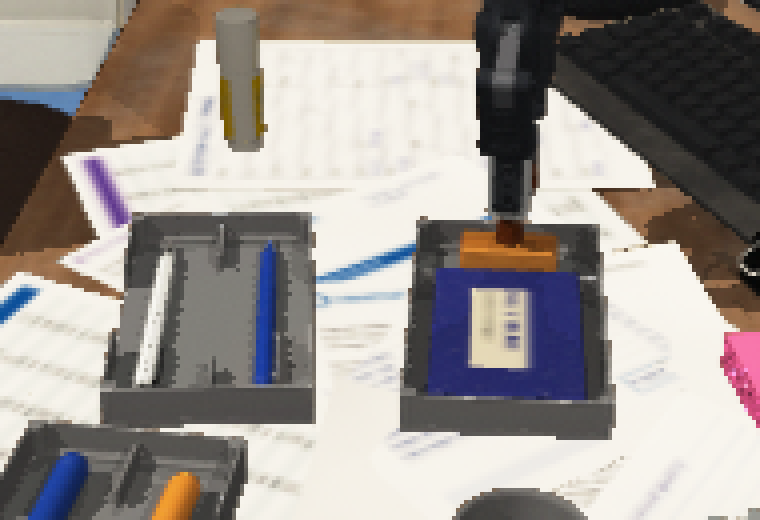

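The stamp's block is inside the bay, at (508,250) behind the ink pad. I'll lower it the last bit and release.

```bash

python3 -m pendant '[[0,[0,0,0.002],[0,0,0]],[0,[0,0,0],[0,0,0]],[0.055,[0,0,0],[0,0,0]],[0.055,[0,0,0],[0,0,0]],[0.055,[0,0,0],[0,0,0]],[0.055,[0,0,0],[0,0,0]],[0.055,[0,0,0],[0,0,0]],[0.055,[0,0,-0.03],[0,0,0]],[0.055,[0,0,-0.04],[0,0,0]],[0.055,[0,0,-0.04],[0,0,0]]]'
python3 to.py .435 .1675 .17 174
```

```text
t: 20.95
tool_pos: [0.5959, 0.0262, 0.175]
tcp_rot: [-3.141, -0.001, 3.035]
contact_force: [0.3, 0.3, 0.8]
width: 0.647
finger_force: 0.0
t 20.95 at [0.5959 0.0262 0.175 ] [-1.800e+02 -1.000e-01  1.739e+02] w 0.65 F 0.0
shift [0.175  0.1235 0.0051] turn [-0.  -0.1 -0.1] shift after turn [0.1748 0.1237 0.005 ]
```

```bash

python3 -m pendant '[[0.055,[0.044,0.031,0],[0,0,0]],[0.055,[0.044,0.031,0],[0,0,0]],[0.055,[0.044,0.031,0],[0,0,0]],[0.055,[0.043,0.031,0.005],[0,0,0]],[0.055,[0,0,0],[0,0,0]],[0.055,[0,0,0.03],[0,0,0]],[0.055,[0,0,0],[0,0,0]]]'
python3 to.py .435 .1675 .074 174
python3 - <<'E'
from h import *
im,d=bot.get_image('top')
for r in bot.trace('stamp','top')[:2]:
        P=pts('top',r['pixels'],d); print(round(r['confidence'],2),*rect(P),np.median(P,0).round(3),P[:,2].max())
im,d=bot.get_image('side')
for r in bot.mark_of('stamp','side')[:1]:print(r)
for r in bot.mark_of('glue_stick','side')[:1]:print(r)
E
```

```text
t: 21.65
tool_pos: [0.4451, 0.1579, 0.1373]
tcp_rot: [-3.14, -0.003, 3.036]
contact_force: [0.8, -0.4, 0.5]
width: 0.646
finger_force: 0.0
t 21.65 at [0.4451 0.1579 0.1373] [-179.9   -0.2  174. ] w 0.65 F 0.0
shift [0.0109 0.0086 0.0633] turn [-0.1 -0.2 -0. ] shift after turn [0.011  0.0085 0.0633]
0.5 [596.5  23.7] [49.1 23.8] 0.7 [0.59  0.023 0.027] 0.07642266122784505
{'xyz': [0.5989, 0.0199, 0.005], 'confidence': 0.66}
{'xyz': [0.4411, 0.167, -0.0029], 'confidence': 0.68}
```

```bash

python3 -m pendant '[[0.055,[0.01,0.0088,0],[0,0,0]],[0.055,[0,0,0],[0,0,0]],[0.055,[0,0,0.03],[0,0,0]],[0.055,[0,0,0.03],[0,0,0]],[0.055,[0,0,0],[0,0,0]]]'
python3 to.py .435 .1675 .074 174
```

```text
t: 22.4
tool_pos: [0.4363, 0.1671, 0.0772]
tcp_rot: [-3.139, -0.003, 3.035]
contact_force: [-0.1, 0.2, 0.4]
width: 0.644
finger_force: 0.0
t 22.4 at [0.4363 0.1671 0.0772] [-179.9   -0.2  173.9] w 0.64 F 0.0
shift [0.0014 0.0002 0.0032] turn [-0.1 -0.2 -0.1] shift after turn [0.0014 0.0002 0.0032]
```

```bash

python3 -m pendant '[[0,[0,0,0],[0,0,0]],[0,[0,0,0],[0,0,0]],[0,[0,0,0],[0,0,0]],[0,[0,0,0],[0,0,0]],[0,[0,0,0],[0,0,0]],[0,[0,0,-0.02],[0,0,0]],[0,[0,0,-0.04],[0,0,0]],[0,[0,0,-0.04],[0,0,0]],[0,[0,0,0],[0,0,0]]]'
python3 to.py .604 -.2385 .17 174
```

```text
t: 23.3
tool_pos: [0.4399, 0.1693, 0.1851]
tcp_rot: [3.137, 0.007, 3.035]
contact_force: [-0.1, 0.5, -1.1]
width: 0.276
finger_force: 58.9
t 23.3 at [0.4399 0.1693 0.1851] [179.7   0.4 173.9] w 0.28 F 58.9
shift [-0.2064 -0.3881  0.0146] turn [ 0.3  0.4 -0.1] shift after turn [-0.2058 -0.3884  0.0151]
```

```bash

python3 -m pendant '[[0,[-0.0206,-0.0388,0],[0,0,0]],[0,[-0.0206,-0.0388,0],[0,0,0]],[0,[-0.0206,-0.0388,0],[0,0,0]],[0,[-0.0206,-0.0388,0],[0,0,0]],[0,[-0.0206,-0.0388,0],[0,0,0]],[0,[-0.0206,-0.0388,0],[0,0,0]],[0,[-0.0206,-0.0388,0],[0,0,0]],[0,[-0.0206,-0.0388,0],[0,0,0]],[0,[-0.0206,-0.0388,0],[0,0,0]],[0,[-0.0206,-0.0388,0],[0,0,0]]]'
python3 -m pendant '[[0,[0,0,0],[0,0,0]],[0,[0,0,0.015],[0,0,0]],[0,[0,0,0],[0,0,0]]]'
python3 to.py .604 -.2385 .15 174
python3 - <<'E'
from h import *
for c in('side','top'):
    im,d=bot.get_image(c)
    if c=='side':cv2.imwrite('pics/a5s.png',im[180:350,220:420,::-1].repeat(3,0).repeat(3,1))
    for q in('glue_stick','glue_cup'):
        for r in bot.mark_of(q,c)[:1]: print(c,q,np.round(r['xyz'],4),r['confidence'])
        for r in bot.trace(q,c)[:1]: P=pts(c,r['pixels'],d); print('  ',np.percentile(P,[3,50,97],axis=0).round(3).tolist())
E
```

```text
t: 24.3
tool_pos: [0.6017, -0.2412, 0.1802]
tcp_rot: [3.141, 0.001, 3.036]
contact_force: [0.5, 0.4, 0.0]
width: 0.275
finger_force: 58.9
t: 24.6
tool_pos: [0.6001, -0.2381, 0.1624]
tcp_rot: [3.141, -0.003, 3.036]
contact_force: [-0.5, 0.5, 0.2]
width: 0.272
finger_force: 59.0
t 24.6 at [ 0.6001 -0.2381  0.1624] [179.9  -0.2 174. ] w 0.27 F 59.0
shift [-0.0039 -0.      0.0124] turn [ 0.1 -0.2 -0. ] shift after turn [-0.0039 -0.      0.0124]
side glue_stick [ 0.606  -0.2368  0.0778] 0.88
   [[0.582, -0.249, 0.012], [0.596, -0.246, 0.113], [0.613, -0.106, 0.156]]
side glue_cup [ 0.6063 -0.2407  0.0033] 0.56
   [[0.578, -0.264, 0.003], [0.605, -0.251, 0.029], [0.63, -0.213, 0.05]]
top glue_stick [ 0.5996 -0.2353  0.0818] 0.77
   [[0.584, -0.243, 0.101], [0.589, -0.232, 0.143], [0.599, -0.225, 0.173]]
top glue_cup [ 0.6081 -0.2405  0.0042] 0.79
   [[0.576, -0.261, 0.0], [0.599, -0.234, 0.008], [0.628, -0.211, 0.066]]
```

View pics/a5s.png

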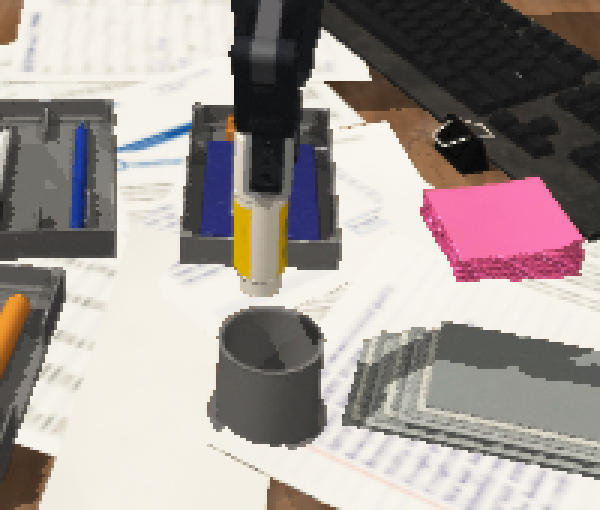

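The glue stick hangs upright just above the cup, its foot at (262,290) against the cup's mouth at (270,340). That makes it about 4 mm short in x, so I'll correct and lower.

```bash

python3 -m pendant '[[0,[-0.0045,-0.0005,0],[0,0,0]],[0,[0,0,0],[0,0,0]],[0,[0,0,0.02],[0,0,0]],[0,[0,0,0.02],[0,0,0]],[0,[0,0,0.015],[0,0,0]],[0,[0,0,0.01],[0,0,0]],[0,[0,0,0],[0,0,0]],[0,[0,0,0],[0,0,0]]]'
```

```text
t: 25.9
tool_pos: [0.6058, -0.2406, 0.0997]
tcp_rot: [-3.141, 0.0, 3.035]
contact_force: [0.8, 0.4, -0.5]
width: 0.277
finger_force: 59.0
```

```bash

python3 -m pendant '[[0,[0,0,0.008],[0,0,0]],[0,[0,0,0.002],[0,0,0]],[0,[0,0,0],[0,0,0]],[0,[0,0,0],[0,0,0]]]'
python3 -m pendant '[[0,[0,0,0.002],[0,0,0]],[0,[0,0,0],[0,0,0]],[0,[0,0,0],[0,0,0]]]'
```

```text
t: 26.3
tool_pos: [0.6057, -0.2405, 0.0895]
tcp_rot: [-3.142, 0.0, 3.035]
contact_force: [-0.3, 0.3, -0.7]
width: 0.277
finger_force: 59.0
t: 26.6
tool_pos: [0.6056, -0.2405, 0.0873]
tcp_rot: [-3.142, -0.0, 3.035]
contact_force: [0.2, 0.6, -1.0]
width: 0.274
finger_force: 59.0
```

```bash

python3 -m pendant '[[0,[0,0,0.002],[0,0,0]],[0,[0,0,0],[0,0,0]],[0,[0,0,0],[0,0,0]]]'
python3 -m pendant '[[0,[0,0,0.002],[0,0,0]],[0,[0,0,0],[0,0,0]],[0,[0,0,0],[0,0,0]]]'
```

```text
t: 26.9
tool_pos: [0.6064, -0.2407, 0.0869]
tcp_rot: [-3.141, 0.002, 3.035]
contact_force: [-4.1, 1.6, 17.6]
width: 0.275
finger_force: 61.1
t: 27.2
tool_pos: [0.6077, -0.2415, 0.0865]
tcp_rot: [-3.141, 0.005, 3.035]
contact_force: [-4.5, 1.0, 33.9]
width: 0.273
finger_force: 63.3
```

Contact with the floor. I'll ease up 3 mm, release and retreat.

```bash

python3 -m pendant '[[0,[0,0,-0.003],[0,0,0]],[0.05,[0,0,0],[0,0,0]],[0.05,[0,0,0],[0,0,0]],[0.05,[0,0,0],[0,0,0]],[0.05,[0,0,0],[0,0,0]],[0.05,[0,0,0],[0,0,0]],[0.05,[0,0,-0.02],[0,0,0]],[0.05,[0,0,-0.03],[0,0,0]],[0.05,[0,0,-0.04],[0,0,0]],[0.05,[0,0,-0.04],[0,0,0]]]'
python3 -m pendant '[[0.05,[0,0.04,-0.01],[0,0,0]],[0.05,[0,0.04,0],[0,0,0]],[0.05,[0,0.04,0],[0,0,0]],[0.05,[0,0.04,0],[0,0,0]],[0.05,[0,0.04,0],[0,0,0]],[0.05,[0,0.04,0],[0,0,0]],[0.05,[0,0.04,0],[0,0,0]],[0.05,[0,0.04,0],[0,0,0]],[0.05,[0,0.04,0],[0,0,0]],[0.05,[0,0.04,0],[0,0,0]]]'
python3 - <<'E'
from h import *
for c in('side','top'):
    im,d=bot.get_image(c)
    cv2.imwrite(f'pics/f{c}.png',im[130:350,130:420,::-1].repeat(2,0).repeat(2,1))
    for q in('highlighter','pen','stamp','glue_stick','glue_cup','resting_highlighter','resting_pen'):
        for r in bot.mark_of(q,c)[:1]: print(c,q,np.round(r['xyz'],4),round(r['confidence'],2))
E
```

```text
t: 28.2
tool_pos: [0.6052, -0.2404, 0.2174]
tcp_rot: [-3.142, -0.001, 3.035]
contact_force: [0.4, 0.3, 0.4]
width: 0.586
finger_force: 0.0
t: 29.2
tool_pos: [0.648, 0.1589, 0.2263]
tcp_rot: [-3.142, -0.0, 3.035]
contact_force: [1.2, -0.9, -0.8]
width: 0.588
finger_force: 0.0
side highlighter [ 0.4083 -0.2274  0.0026] 0.67
side pen [ 0.476  -0.0277  0.0055] 0.73
side stamp [0.5962 0.0211 0.004 ] 0.85
side glue_stick [ 0.6042 -0.241   0.0033] 0.89
side glue_cup [ 0.6059 -0.2411  0.0044] 0.72
side resting_highlighter [ 0.4646 -0.2376  0.0048] 0.64
side resting_pen [ 0.4257 -0.036   0.0027] 0.44
top highlighter [ 0.4131 -0.2218  0.0066] 0.55
top pen [ 0.4785 -0.0303  0.0086] 0.41
top stamp [0.5986 0.0226 0.0074] 0.58
top glue_stick [ 0.6025 -0.2401  0.0048] 0.51
top glue_cup [ 0.6079 -0.2409  0.0034] 0.98
top resting_highlighter [ 0.459  -0.2362  0.0091] 0.73
top resting_pen [ 0.4272 -0.0385  0.0071] 0.48
```

View pics/fside.png

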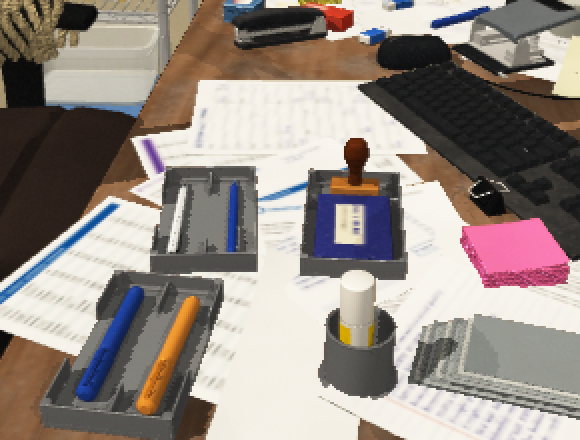

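View pics/ftop.png

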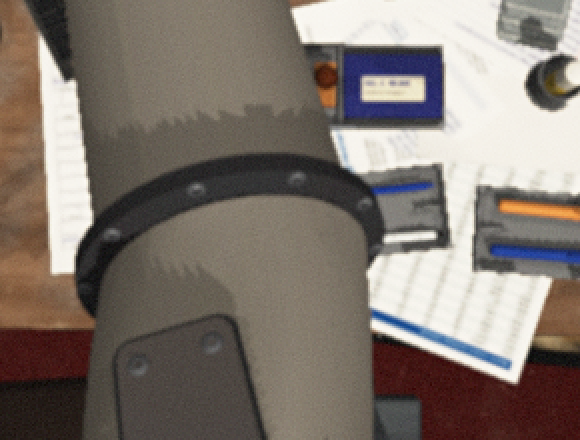

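In the side view the highlighter is at (110,345), the pen at (233,215), the stamp at (355,165) and the glue stick upright in the cup at (357,310). All are in place and the arm is clear, so I'm handing in.

```bash
python3 -m pendant '[[0.05,[0,0,0],[0,0,0]],[0.05,[0,0,0],[0,0,0]],[0.05,[0,0,0],[0,0,0]]]'; python3 -c "
from plant import bot
print(bot.sign_off())"
```

```text
t: 30.3
tool_pos: [0.648, 0.1573, 0.2263]
tcp_rot: [-3.142, -0.0, 3.035]
contact_force: [0.0, 0.8, -0.0]
width: 0.592
finger_force: 0.0
the job is handed in; nothing more can be done
None
```

I handed the job in at about 30 s: the last pictures show the highlighter, pen, stamp and glue stick each in its place and the two resting items still in their lanes; the hand-in returned no verdict.

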